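# Slacken the knurled clamp nut by full turns

## Robot

A 6-joint arm with a two-finger parallel gripper is mounted at the origin on a cart in front of the work surface, level with it; the furniture and walls round the work are solid. World frame = base frame: x ahead of the robot, y to its left, z up, the work surface at z = 0. Lengths are in m, angles in degrees, forces in N, time in s.
With the tool pointing down it reaches from about 0.325 to 0.75 m from the base axis. Payload 7.6 kg.
Tool frame: the origin (TCP) lies midway between the tips of the shut fingers; the grasp point (between the pads) lies r.tcp_to_grasp behind it (r.tcp_to_grasp is the distance from the TCP to the grasp point, in m); z points along the fingers, y is the line along which they close (so a half turn about z gives the same grasp; the last joint's range is limited). The gripper opens to 85 mm and grips with 20 to 120 N. Pads are 22 mm wide; open, the fingers measure 114 mm over their backs; the gripper's body (76 mm by 85 mm) begins 54 mm behind the grasp point. The pads swing forward as they close: fully open they stand 13 mm farther back than shut.
Start: joints at [-77.939, 2.991, 80.254, -0, 96.75, -4.028], TCP at [0.146, -0.504, 0.231] pointing down, gripper open.
Joint ranges: [-166.34, 166.34], [-52.06, 124.39], [6.96, 135.62], [-60.46, 240.46], [14.63, 156.25], [-167.68, 167.68]. Speed limits (degrees/s): [147.25, 147.25, 172.46, 180, 180, 180].

## Interface

Orientations are given as [roll, pitch, yaw] about the fixed x, y, z axes, in that order (R = Rz(yaw) Ry(pitch) Rx(roll)).
In Python, from bench import telemetry, imaging, ticket, r gives the robot as it stands.
- The arm moves only by the tool servo_tool, never from a script. Its argument "deltas" is a list of rows, each a list of 5 numbers: the gripper command: -1 is fully open, 1 is shut, values between are in proportion, then the shift along the tool's x, y, z in cm, then the turn about the tool's z in rad. In form: [[gripper, tx, ty, tz, turn], ...]. A call has 1 to 20 rows; each row shifts and turns the commanded pose from where the row before left it, along the tool's axes as they then stand; what a row does not reach is not made up. A row lasts 1/12 s, in which the tool goes at most 41.7 mm and 7.16 degrees, less where a joint would pass 70% of its speed; a pose out of reach is approached as far as the arm can. A call is refused whole if a number of a shift passes 4.17 or a number of a turn 0.125, either way. A call with a gripper value outside its range is refused whole. The fingers move at their own pace and stop on an object; "force" is the grip in N (left out, the last holds). Time passes only in rows, so rows that do not move let the fingers close. It gives the time, the measured TCP pose, the force, the opening and the grip force at its end, in the units of the state.
- telemetry.state(): the state, without advancing time (a new reading comes with each control period).
- imaging.snapshot(name): name is "scene" or "side" or "wrist"; returns a dict with "pixels" (400x640x3 uint8, red, green, blue), "z_map" (400x640 float32, m along the optical axis (not along the pixel's ray), 0 where there is no reading), "mtx" (3x3 intrinsics, pixels), "k1" (the pictures are not rectified: a ray, as slopes to the right and down, at radius r is drawn at 1 + k1 r^2 times it, then the intrinsics apply), "R" (3x3) and "t" (3): a world point X has camera coordinates R X + t. Camera axes: x right, y down, z forward; pixel columns grow to the right and rows downward; lengths in m; the calibration is good to about 2 mm. A picture is of the moment at which its call begins.
- ticket.job_done(): hands the job in; it is judged then, once.
The state is a dict: "time": time; "qpos": joint angles; "dq": joint speeds; "tau": joint torques, N m; "tcp_pos": TCP position; "eef_rot": TCP orientation; "ft_force": force on the tool from outside, world axes, zero at the start; "torque": the same for the moment, N m; "width": finger opening in m; "gripper_force": force on a finger pad.
Only numpy, scipy, OpenCV 4.12 (cv2) and the standard library are available. Lean on these libraries where they do the work, as an engineer would, in place of code of your own. Each camera call takes 0.05 s, during which the arm holds its last target. There are 200 camera calls.

## Task

Loosen the big black knurled nut of the board clamp (anticlockwise from above) by rolling a fingertip along the outside of its rim, counting the turns, until it is two full turns from tight and its yellow mark points along the yellow line on the strap again. It has been started for you: the mark now stands a little past the line in the loosening direction, so stop when the mark meets the line for the second time, within about 20 degrees. Do not take or straddle the nut with the fingers or work it from its top face, leave the loose jar, transformer and relay alone, and finish clear of everything.

Things in the scene. Friction and masses are not known exactly. Their poses are not given: they have to be found in the camera images.
- fixture: board clamp fixed to the bench: blue base plate 170 x 100 x 10 mm, green board at its +x end, vertical steel stud (10 mm across, top 74 mm above the bench) through its middle. Origin: centre of the plate's underside, on the bench and on the axis of stud and nut; z up. Nothing near the nut is higher than the strap except nut and stud.
- nut_rim (a point): centre of the black knurled nut, on its vertical axis, half-way up its rim (54 mm above the bench when tight, rising 2 mm per turn). Rim: round, radius 36 mm, 20 mm tall, rigid, free to touch all round, grips a fingertip by friction (coefficient 0.5 or more; a 5 N press is ample). Turns with the nut; the yellow mark on top points along the point's -x direction.
- nut (a joint): angle of the nut in rad: 0 = tight, its mark on the strap's line; grows as it loosens (anticlockwise from above). Two full turns = 12.566; stop at 18.85. Starts between 0.4 and 1.3, stays where it is left, takes about 0.03 N m to turn (1 N along the rim).
- line (a point): middle of the yellow line on top of the dark steel strap (148 x 28 x 6 mm, along the fixture's x, under the nut); 57 mm from the nut's axis in the fixture's -x direction. The line is 26 x 6 mm and points at the axis. The strap's top is 37 mm above the bench when tight; it rises with the nut, 2 mm per turn, and does not rotate.
- jar: loose paste jar with a white lid, 45 mm across, 37 mm tall, origin at the centre of its underside; leave it alone
- coil: loose small transformer, black with a yellow coil, 30 x 42 x 36 mm, origin at the centre of its underside; leave it alone
- relay: loose small blue relay, 12 x 28 x 15 mm, origin at the centre of its underside; leave it alone
Things that resemble listed ones, but are neither listed nor needed, are in the scene too. There is more than one size of the fixture; the job needs the middle-sized.

How it is judged (in metres and radians):
On the way:
1. the nut's mark has come round to the line for the first time (value of joint nut above 6.28 rad), for 0.1 s.
At the end, for the whole second after the job is handed in: the nut is at rest two full turns from tight, its mark within 0.35 rad (20 degrees) of the line; the loose things are within 20 mm of where they stood (value of joint nut between 12.216 and 12.916 rad and velocity of joint nut between -0.1 and 0.1 rad/s); the robot touches nothing.
It fails at once if the nut is taken or straddled between the fingers, or turned from its top face (horizontal distance between the grasp point and nut_rim below 0.03 m and contact force between the fingers and nut above 0.5 N).
It fails at once if the jar is moved or lifted (distance of jar from where it was at the start of the episode above 0.02 m).
It fails at once if the transformer is moved or lifted (distance of coil from where it was at the start of the episode above 0.02 m).
It fails at once if the relay is moved or lifted (distance of relay from where it was at the start of the episode above 0.02 m).
It also fails if it takes over 64 s, if anything falls off the work surface, if the arm or the gripper's body presses on something with over 40 N, if the wrist force passes 120 N, or if a joint passes its speed limit or range.

## Working session

There is one attempt and no reset: what is moved stays moved. The work goes in short steps, Python scripts to look and compute and a tool call to move; the robot and the scene stay as the last step left them, time stands still between calls to the robot, and variables do not carry over. Pictures are saved under pics/ and viewed, at most 10 in all, crops included, and the job is handed in when it is done.

Besides the shell and the picture viewer there is one more tool, called after "Request:" by a JSON object that holds its "name" and its "arguments", one argument or row to a line. servo_tool: Moves the arm, as the interface text tells. Its arguments: {"type":"object","properties":{"deltas":{"type":"array","items":{"type":"array","items":{"type":"number"}}},"force":{"type":"number"}},"required":["deltas"]}

```bash
mkdir -p pics; cat > h.py <<'E'
import numpy as np, cv2
from bench import telemetry, imaging, ticket, r
def snap(n,f=None):
    s=imaging.snapshot(n)
    if f: cv2.imwrite('pics/'+f,s['pixels'][:,:,::-1])
    return s
def pt(s,u,v,z=None):
    """world point of pixel from depth, or at world height z"""
    K=s['mtx']; a=np.array([(u-K[0,2])/K[0,0],(v-K[1,2])/K[1,1]]); b=a.copy()
    for _ in range(20): b=a/(1+s['k1']*(b@b))
    ray=np.array([b[0],b[1],1]); R,t=s['R'],s['t']; c=-R.T@t; d=R.T@ray
    k=float(s['z_map'][int(round(v)),int(round(u))]) if z is None else (z-c[2])/d[2]
    return c+k*d
def px(s,X):
    K=s['mtx']; p=s['R']@X+s['t']; b=p[:2]/p[2]; b=b*(1+s['k1']*(b@b)); return K[0,0]*b[0]+K[0,2],K[1,1]*b[1]+K[1,2]
E
python3 - <<'E'
from h import *
import pickle
d={n:snap(n,n+'0.png') for n in ('scene','side','wrist')}
pickle.dump(d,open('d0.pkl','wb'))
print(telemetry.state(), r.tcp_to_grasp)
cv2.imwrite('pics/a0.png',np.vstack([cv2.imread('pics/scene0.png')]))
E
```

```text
{'time': 0.15, 'qpos': array([-7.79397864e+01,  3.02139240e+00,  8.02980423e+01, -3.49609489e-05,
        9.67499619e+01, -4.02750317e+00]), 'dq': array([ 0.03553233, -0.12844823, -0.20086207, -0.03709103,  0.02356976,
       -0.03207459]), 'tau': array([ 1.01770558e-03, -3.81950390e+01, -3.60423374e+01, -5.99689361e-05,
        4.59311530e-03, -8.70303126e-06]), 'tcp_pos': array([ 0.14546146, -0.50421805,  0.23065762]), 'eef_rot': array([-1.79930772e+02, -4.83944909e-03,  1.60877098e+01]), 'ft_force': array([ 1.00612174, -0.23680448, -0.22397415]), 'torque': array([-0.02616437, -0.02480165,  0.03623107]), 'gripper_force': 0.0, 'width': 0.08562388403970507} 0.0187
```

View pics/scene0.png

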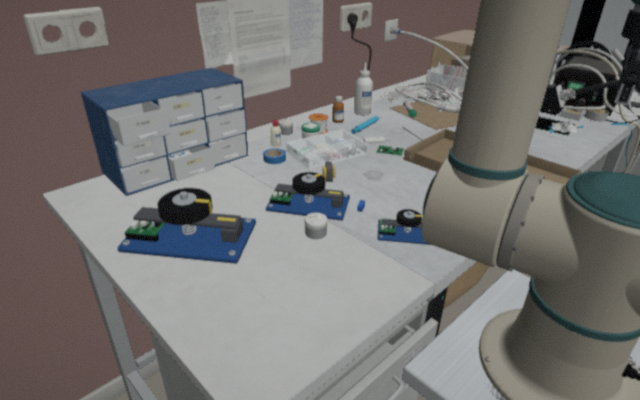

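View pics/side0.png

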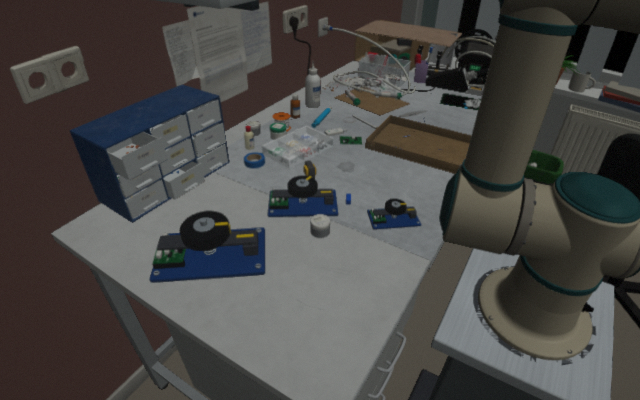

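Three clamps in the scene picture: large (188,220), middle (309,190), small (408,222). The middle one looks right, and the jar (316,225), coil (328,171) and relay (361,205) stand round it. I'll check the sizes and look at an enlarged crop.

```bash
python3 - <<'E'
from h import *
import pickle
d=pickle.load(open('d0.pkl','rb'))
a=d['scene']['pixels'][155:245,255:375,::-1]; b=d['side']['pixels'][150:240,255:375,::-1]
cv2.imwrite('pics/crop1.png',np.vstack([cv2.resize(x,None,fx=3.3*2,fy=3.3,interpolation=cv2.INTER_CUBIC) if 0 else cv2.resize(x,(400*2-400,300),interpolation=cv2.INTER_CUBIC) for x in (a,b)]))
for n,l in (('scene',[(309,182),(316,218),(328,171),(361,202),(186,205),(408,216)]),('side',[(303,187),(320,219),(309,170),(348,197)])):
    for p in l: print(n,p,pt(d[n],*p).round(3))
E
```

```text
scene (309, 182) [ 0.546 -0.026  0.064]
scene (316, 218) [0.464 0.03  0.037]
scene (328, 171) [ 0.601 -0.137  0.03 ]
scene (361, 202) [ 0.468 -0.108  0.015]
scene (186, 205) [0.601 0.228 0.087]
scene (408, 216) [ 0.34  -0.099  0.045]
side (303, 187) [ 0.547 -0.019  0.065]
side (320, 219) [0.469 0.03  0.037]
side (309, 170) [ 0.605 -0.132  0.031]
side (348, 197) [ 0.468 -0.103  0.015]
```

View pics/crop1.png

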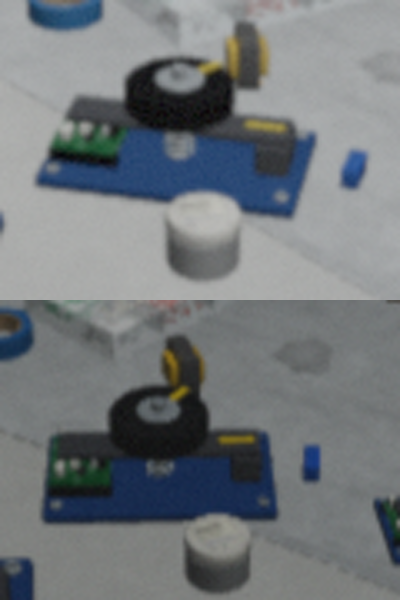

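Crop: the middle clamp has its green board to the left and its line at scene (334,193). The nut top is at z≈0.064, which matches the expected 64 mm. The coil stands just behind the nut. Next are the axis, the line and the mark.

```bash
python3 - <<'E'
from h import *
import pickle
d=pickle.load(open('d0.pkl','rb'))
S,D=d['scene'],d['side']
print('line',pt(S,334.5,192.8,.0373),pt(D,326.2,191.8,.0373))
print('mark',pt(S,318,175.5,.0645),pt(D,308.5,177.5,.0645))
# nut top: depth points at z 0.06-0.068 near
for n,s,(u0,u1,v0,v1) in (('scene',S,(290,328,168,192)),('side',D,(285,322,172,198))):
    P=np.array([pt(s,u,v) for u in range(u0,u1) for v in range(v0,v1)])
    P=P[(abs(P[:,2]-.0645)<.004)]; 
    (c,rad)=cv2.minEnclosingCircle((P[:,:2]*1000).astype(np.float32)); print(n,len(P),np.median(P,0),P.mean(0),c,rad)
# plate corners z=.01
for s,f in ((S,lambda x,y:(255+x*.3,155+y*.3)),(D,lambda x,y:(255+x*.3,150+(y-300)*.3))):
    L=[(37,184),(293,215),(314,137)] if s is S else [(43,520),(277,517),(266,435)]
    for p in L: print(pt(s,*f(*p),.010).round(4))
E
```

```text
line [ 0.50900437 -0.06622614  0.0373    ] [ 0.51050674 -0.06565936  0.0373    ]
mark [ 0.55325901 -0.05883614  0.0645    ] [ 0.5590319  -0.06089611  0.0645    ]
scene 430 [ 0.55153293 -0.02908979  0.06470288] [ 0.55296372 -0.03054281  0.06462598] (556.0958862304688, -32.26106643676758) 37.32437515258789
side 406 [ 0.55555494 -0.02775608  0.06526674] [ 0.55686366 -0.02924794  0.06512727] (558.8424682617188, -32.57798385620117) 36.75189971923828
[0.5874 0.0594 0.01  ]
[ 0.4527 -0.0353  0.01  ]
[ 0.5089 -0.1141  0.01  ]
[0.5954 0.0598 0.01  ]
[ 0.4568 -0.0329  0.01  ]
[ 0.5136 -0.1146  0.01  ]
```

Request:
{"name": "servo_tool", "arguments": {
  "deltas": [
    [1,2.62,-1.7,0,0],
    [1,2.62,-1.7,0,0],
    [1,2.62,-1.7,0,0],
    [1,2.62,-1.7,0,0],
    [1,2.62,-1.7,0,0],
    [1,2.62,-1.7,0,0],
    [1,2.62,-1.7,0,0],
    [1,2.62,-1.7,0,0],
    [1,2.62,-1.7,0,0],
    [1,2.62,-1.7,0,0],
    [1,2.62,-1.7,0,0],
    [1,2.62,-1.7,0,0],
    [1,2.62,-1.7,0,0],
    [1,2.62,-1.7,0,0],
    [1,2.62,-1.7,0,0],
    [1,2.62,-1.7,0,0],
    [1,2.62,-1.7,0,0],
    [1,2.62,-1.7,0,0],
    [1,2.62,-1.7,0,0],
    [1,2.62,-1.7,0,0]
  ],
  "force": 40
}}

```text
time: 1.82
tcp_pos: [0.5555, -0.0311, 0.2309]
eef_rot: [-180.0, 0.0, 16.1]
ft_force: [-0.2, -1.1, -0.6]
width: -0.0002
gripper_force: 0.0
```

Request:
{"name": "servo_tool", "arguments": {
  "deltas": [
    [1,0,0,0,0.1],
    [1,0,0,0,0.1],
    [1,0,0,0,0.1],
    [1,0,0,0,0.1],
    [1,0,0,0,0.1],
    [1,0,0,0,0.1],
    [1,0,0,0,0.1],
    [1,0,0,0,0.1],
    [1,0,0,0,0.1],
    [1,0,0,0,0.1],
    [1,0,0,0,0.1],
    [1,0,0,0,0.1],
    [1,0,0,0,0.1],
    [1,0,0,0,0.1],
    [1,0,0,0,0.1],
    [1,0,0,0,0]
  ]
}}

```text
time: 3.15
tcp_pos: [0.5546, -0.0326, 0.2309]
eef_rot: [180.0, 0.0, -70.1]
ft_force: [-0.1, -0.4, 0.9]
width: 0.0002
gripper_force: 0.0
```

```bash
python3 - <<'E'
from h import *
import pickle
s=snap('wrist','w1.png'); pickle.dump(s,open('w1.pkl','wb'))
t=telemetry.state(); print(t['time'],t['tcp_pos'],t['eef_rot'],t['qpos'],t['ft_force'],t['width'])
for a in ((.556,-.032,.0645),(.510,-.066,.0373)): print(px(s,np.array(a)))
E
```

```text
3.2 [ 0.55466884 -0.03255471  0.23095107] [ 1.79966096e+02  1.06491047e-02 -6.97513499e+01] [-7.16377080e+00  7.98993734e+00  7.49634335e+01 -6.20316680e-03
  9.70816291e+01  1.52586813e+02] [-0.84009613  0.41777502 -0.48561367] 0.00012554500939425753
(np.float64(314.97189371502833), np.float64(169.1640287405377))
(np.float64(368.2322909059876), np.float64(147.05513331610027))
```

View pics/w1.png

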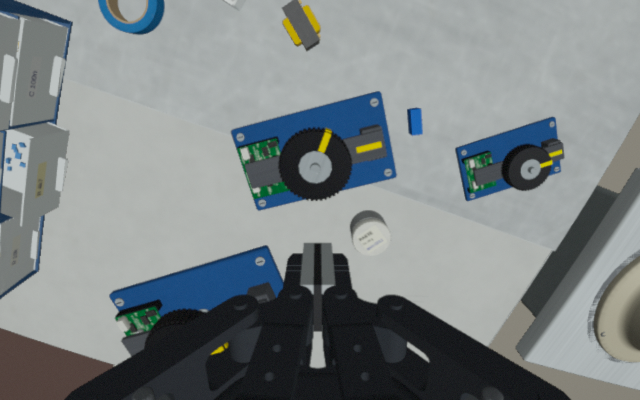

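The wrist view shows the nut centred at about (315,164), the line at (369,148), the mark tip at (329,131) and the plate corners at (233,131), (377,93), (396,177) and (261,209). The mark stands about 47° past the line.

```bash
python3 - <<'E'
from h import *
import pickle
s=pickle.load(open('w1.pkl','rb'))
q=[pt(s,*p,.01) for p in [(233,131),(377,93),(396,177),(261,209)]]
print(np.round(q,4),np.mean(q,0))
L=pt(s,369,148,.0373); print('line',L)
g=s['pixels'].max(2); m=((g<60)*255).astype(np.uint8)
m[:115]=0;m[210:]=0;m[:,:272]=0;m[:,358:]=0
m=cv2.morphologyEx(m,cv2.MORPH_OPEN,np.ones((5,5)))
c=max(cv2.findContours(m,cv2.RETR_EXTERNAL,cv2.CHAIN_APPROX_NONE)[0],key=cv2.contourArea)
print(cv2.minEnclosingCircle(c),cv2.boundingRect(c))
P=np.array([pt(s,u,v) for u in range(270,362) for v in range(115,212)]); P=P[abs(P[:,2]-.0645)<.004]
print(np.median(P,0),cv2.minEnclosingCircle((P[:,:2]*1000).astype(np.float32)))
C=pt(s,315,163.5,.0645); print(C, pt(s,329,131,.0645))
print('jar',pt(s,372,238,.037),'coil',pt(s,300,24,.036),'relay',pt(s,415,121,.015))
E
```

```text
[[ 0.6508 -0.0282  0.01  ]
 [ 0.5178 -0.1194  0.01  ]
 [ 0.4604 -0.0412  0.01  ]
 [ 0.5949  0.0498  0.01  ]] [ 0.55598259 -0.03473257  0.01      ]
line [ 0.50887098 -0.0653607   0.0373    ]
((314.4838562011719, 163.4516143798828), 36.92094421386719) (279, 129, 73, 70)
[ 0.55775209 -0.03696016  0.06463835] ((556.926513671875, -35.03879165649414), 36.557498931884766)
[ 0.5578883 -0.0373098  0.0645   ] [ 0.55620925 -0.07110628  0.0645    ]
jar [0.46525473 0.02892746 0.037     ] coil [ 0.61424586 -0.15176183  0.036     ] relay [ 0.46864396 -0.10672569  0.015     ]
```

Request:
{"name": "servo_tool", "arguments": {
  "deltas": [
    [1,-2,0,0,0],
    [1,-2,-0.09,0,0],
    [1,-1.77,0,0,0],
    [1,0,0,3,0],
    [1,0,0,3,0],
    [1,0,0,3,0],
    [1,0,0,3,0],
    [1,0,0,3,0],
    [1,0,0,2,0],
    [1,0,0,1.4,0],
    [1,0,0,0,0],
    [1,0,0,0,0]
  ]
}}

```text
time: 4.2
tcp_pos: [0.5354, 0.0219, 0.0469]
eef_rot: [179.9, 0.0, -69.7]
ft_force: [-0.1, 0.9, -0.1]
width: -0.0001
gripper_force: 0.0
```

Request:
{"name": "servo_tool", "arguments": {
  "deltas": [
    [1,0.4,0,0,0],
    [1,0.3,0,0,0],
    [1,0.2,0,0,0],
    [1,0.1,0,0,0],
    [1,0,0,0,0]
  ]
}}

```text
time: 4.62
tcp_pos: [0.5396, 0.0122, 0.0479]
eef_rot: [-179.9, -0.0, -69.9]
ft_force: [-0.4, -0.4, -0.6]
width: 0.0003
gripper_force: 0.0
```

Request:
{"name": "servo_tool", "arguments": {
  "deltas": [
    [1,0.15,0,0,0],
    [1,0.1,0,0,0],
    [1,0,0,0,0]
  ]
}}

```text
time: 4.87
tcp_pos: [0.5401, 0.01, 0.0473]
eef_rot: [-180.0, -0.0, -69.9]
ft_force: [0.0, 0.1, 0.6]
width: 0.0001
gripper_force: 0.0
```

Request:
{"name": "servo_tool", "arguments": {
  "deltas": [
    [1,0.1,0,0,0],
    [1,0,0,0,0]
  ]
}}

```text
time: 5.03
tcp_pos: [0.5404, 0.0092, 0.0473]
eef_rot: [180.0, -0.0, -69.9]
ft_force: [0.5, 0.1, -0.2]
width: -0.0
gripper_force: 0.0
```

Request:
{"name": "servo_tool", "arguments": {
  "deltas": [
    [1,0.1,0,0,0],
    [1,0,0,0,0]
  ]
}}

```text
time: 5.2
tcp_pos: [0.5405, 0.0089, 0.0472]
eef_rot: [180.0, 0.1, -69.8]
ft_force: [-0.8, 3.2, 1.1]
width: 0.0001
gripper_force: 2.2
```

Request:
{"name": "servo_tool", "arguments": {
  "deltas": [
    [1,0.08,0,0,0],
    [1,0.023,0.459,0,-0.1],
    [1,0.023,0.459,0,-0.1],
    [1,0.023,0.459,0,-0.1],
    [1,0.023,0.459,0,-0.1],
    [1,0,0,0,0]
  ]
}}

```text
time: 5.7
tcp_pos: [0.5246, -0.0016, 0.0473]
eef_rot: [180.0, 0.1, -46.6]
ft_force: [-5.9, 4.4, 3.3]
width: 0.0002
gripper_force: 3.1
```

```bash
cat >> h.py <<'E'
def rep(c=(.5563,-.0345)):
    t=telemetry.state(); y=np.radians(t['eef_rot'][2]); x=np.array([np.cos(y),np.sin(y)]); yy=np.array([np.sin(y),-np.cos(y)])
    d=np.array(c)-t['tcp_pos'][:2]; f=t['ft_force'][:2]
    print('t %.2f yaw %.1f z %.4f rho %.4f lat %.4f Fpress %.1f Ftan %.1f q6 %.1f'%(t['time'],t['eef_rot'][2],t['tcp_pos'][2],d@x,d@yy,-f@x,f@yy,t['qpos'][5]))
E
python3 -c "
from h import *
rep()"
```

```text
t 5.70 yaw -46.6 z 0.0473 rho 0.0457 lat -0.0005 Fpress 7.2 Ftan 1.3 q6 132.4
```

Request:
{"name": "servo_tool", "arguments": {
  "deltas": [
    [1,0.023,0.459,0,-0.1],
    [1,0.023,0.459,0,-0.1],
    [1,0.023,0.459,0,-0.1],
    [1,0.023,0.459,0,-0.1],
    [1,0.023,0.459,0,-0.1],
    [1,0.023,0.459,0,-0.1]
  ]
}}

```text
time: 6.2
tcp_pos: [0.5117, -0.0258, 0.0472]
eef_rot: [180.0, 0.0, -12.3]
ft_force: [-0.7, 0.4, -0.2]
width: 0.0
gripper_force: 0.2
```

```bash
python3 -c "
from h import *
rep()
s=snap('scene','s2.png');w=snap('wrist','w2.png')
a=cv2.resize(s['pixels'][155:245,255:375,::-1],(400,300),interpolation=cv2.INTER_CUBIC)
cv2.imwrite('pics/c2.png',np.vstack([a,cv2.resize(w['pixels'][:250,120:520,::-1],(400,250))]))"
```

```text
t 6.20 yaw -12.3 z 0.0472 rho 0.0455 lat -0.0010 Fpress 0.7 Ftan -0.2 q6 95.3
```

View pics/c2.png

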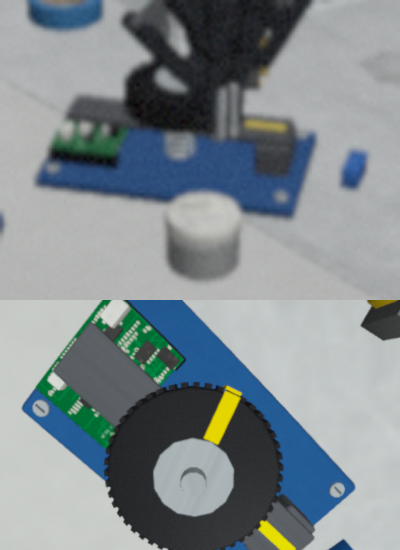

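The mark is now about 100° past the line, so the nut follows the orbit 1:1. The press got light, so the axis is about 1 mm further in +x. I'll press a little more and carry on.

Request:
{"name": "servo_tool", "arguments": {
  "deltas": [
    [1,0.09,0,0,0],
    [1,0.028,0.459,0,-0.1],
    [1,0.028,0.459,0,-0.1],
    [1,0.028,0.459,0,-0.1],
    [1,0.028,0.459,0,-0.1],
    [1,0.028,0.459,0,-0.1]
  ]
}}

```text
time: 6.8
tcp_pos: [0.5131, -0.0488, 0.0473]
eef_rot: [-180.0, 0.1, 16.2]
ft_force: [-4.7, -0.8, 4.0]
width: -0.0001
gripper_force: 2.5
```

```bash
cat >> h.py <<'E'
def mark(c=(.557,-.0345),z=.065,save=None):
    s=snap('wrist',save); h=cv2.cvtColor(s['pixels'],cv2.COLOR_RGB2HSV)
    m=cv2.inRange(h,(20,120,90),(38,255,255)); v,u=np.nonzero(m)
    P=np.array([pt(s,a,b,z)[:2] for a,b in zip(u,v)]).reshape(-1,2)-c; rr=np.hypot(*P.T)
    Z=np.array([pt(s,a,b)[2] for a,b in zip(u,v)])
    k=(rr>.014)&(rr<.040)&(abs(Z-z)<.008)
    if k.sum()<10: print('mark n',k.sum()); return
    d=P[k].mean(0); ang=np.degrees(np.arctan2(d[1],d[0])); yaw0=214.0
    print('mark n %d world ang %.1f, past line %.1f deg'%(k.sum(),ang,(ang-yaw0)%360))
E
python3 -c "
from h import *
rep();mark()"
```

```text
t 6.80 yaw 16.2 z 0.0473 rho 0.0455 lat -0.0017 Fpress 4.8 Ftan -0.5 q6 64.3
mark n 1025 world ang -9.9, past line 136.1 deg
```

Request:
{"name": "servo_tool", "arguments": {
  "deltas": [
    [1,0.028,0.459,0,-0.1],
    [1,0.028,0.459,0,-0.1],
    [1,0.028,0.459,0,-0.1],
    [1,0.028,0.459,0,-0.1],
    [1,0.028,0.459,0,-0.1],
    [1,0.025,0.459,0,-0.1],
    [1,0.025,0.459,0,-0.1]
  ]
}}

```text
time: 7.43
tcp_pos: [0.5327, -0.0744, 0.0473]
eef_rot: [180.0, 0.1, 56.3]
ft_force: [-1.1, -0.4, -0.5]
width: -0.0002
gripper_force: 0.6
```

```bash
python3 -c "
from h import *
rep();mark()"
```

```text
t 7.43 yaw 56.3 z 0.0473 rho 0.0462 lat -0.0025 Fpress 0.9 Ftan -0.7 q6 21.9
mark n 1032 world ang 30.5, past line 176.5 deg
```

Request:
{"name": "servo_tool", "arguments": {
  "deltas": [
    [1,0.09,0,0,0],
    [1,0.026,0.44,0,-0.1],
    [1,0.026,0.44,0,-0.1],
    [1,0.026,0.44,0,-0.1],
    [1,0.026,0.44,0,-0.1],
    [1,0.026,0.44,0,-0.1],
    [1,0.026,0.44,0,-0.1],
    [1,0.026,0.44,0,-0.1]
  ]
}}

```text
time: 8.15
tcp_pos: [0.563, -0.0812, 0.0476]
eef_rot: [180.0, 0.2, 96.2]
ft_force: [-0.5, -5.9, 1.1]
width: 0.0
gripper_force: 2.6
```

```bash
python3 -c "
from h import *
rep();mark()"
```

```text
t 8.15 yaw 96.2 z 0.0476 rho 0.0472 lat -0.0016 Fpress 5.8 Ftan -1.1 q6 -18.0
mark n 1033 world ang 67.9, past line 213.9 deg
```

Request:
{"name": "servo_tool", "arguments": {
  "deltas": [
    [1,0.022,0.455,0,-0.1],
    [1,0.022,0.455,0,-0.1],
    [1,0.022,0.455,0,-0.1],
    [1,0.022,0.455,0,-0.1],
    [1,0.022,0.455,0,-0.1],
    [1,0.022,0.455,0,-0.1],
    [1,0.022,0.455,0,-0.1],
    [1,0.022,0.455,0,-0.1]
  ]
}}

```text
time: 8.87
tcp_pos: [0.5948, -0.0634, 0.0479]
eef_rot: [180.0, 0.2, 142.1]
ft_force: [2.7, -4.3, 0.7]
width: -0.0005
gripper_force: 2.3
```

```bash
sed -i 's/c=(.5563,-.0345)/c=(.5573,-.0353)/;s/c=(.557,-.0345)/c=(.5573,-.0353)/' h.py; python3 -c "
from h import *
rep();mark()"
```

```text
t 8.87 yaw 142.1 z 0.0479 rho 0.0469 lat -0.0009 Fpress 4.8 Ftan -1.7 q6 -61.6
mark n 1027 world ang 112.8, past line 258.8 deg
```

Request:
{"name": "servo_tool", "arguments": {
  "deltas": [
    [1,0.028,0.46,0,-0.1],
    [1,0.025,0.46,0,-0.1],
    [1,0.025,0.46,0,-0.1],
    [1,0.025,0.46,0,-0.1],
    [1,0.025,0.46,0,-0.1],
    [1,0.025,0.46,0,-0.1],
    [1,0.025,0.46,0,-0.1],
    [1,0.025,0.46,0,-0.1],
    [1,0.025,0.46,0,-0.1]
  ]
}}

```text
time: 9.67
tcp_pos: [0.6033, -0.023, 0.0482]
eef_rot: [-179.9, 0.2, -166.3]
ft_force: [3.8, -0.8, -0.3]
width: -0.0003
gripper_force: 1.9
```

```bash
python3 -c "
from h import *
rep();mark()"
```

```text
t 9.67 yaw -166.3 z 0.0482 rho 0.0476 lat -0.0011 Fpress 3.5 Ftan -1.6 q6 -109.4
mark n 1021 world ang 164.0, past line 310.0 deg
```

Request:
{"name": "servo_tool", "arguments": {
  "deltas": [
    [1,0.06,0.46,0,-0.1],
    [1,0.025,0.46,0,-0.1],
    [1,0.025,0.46,0,-0.1],
    [1,0.025,0.46,0,-0.1],
    [1,0.025,0.46,0,-0.1],
    [1,0.025,0.46,0,-0.1],
    [1,0.025,0.46,0,-0.1],
    [1,0.025,0.46,0,-0.1]
  ]
}}

```text
time: 10.38
tcp_pos: [0.581, 0.0062, 0.0484]
eef_rot: [-179.9, 0.2, -120.5]
ft_force: [2.4, 2.5, 2.0]
width: -0.0
gripper_force: 1.7
```

```bash
python3 -c "
from h import *
rep();mark()"
```

```text
t 10.38 yaw -120.5 z 0.0484 rho 0.0478 lat -0.0007 Fpress 3.4 Ftan -0.8 q6 -152.5
mark n 1022 world ang -149.7, past line 356.3 deg
```

Request:
{"name": "servo_tool", "arguments": {
  "deltas": [
    [1,-0.5,0,0,0],
    [1,-1.0,0,0,0],
    [1,0.045,-0.742,0,0.12],
    [1,0.045,-0.742,0,0.12],
    [1,0.045,-0.742,0,0.12],
    [1,0.045,-0.742,0,0.12],
    [1,0.045,-0.742,0,0.12],
    [1,0.045,-0.742,0,0.12],
    [1,0.045,-0.742,0,0.12],
    [1,0.045,-0.742,0,0.12],
    [1,0.045,-0.742,0,0.12],
    [1,0.045,-0.742,0,0.12],
    [1,0.045,-0.742,0,0.12],
    [1,0.045,-0.742,0,0.12],
    [1,0.045,-0.742,0,0.12],
    [1,0.045,-0.742,0,0.12]
  ]
}}

```text
time: 11.77
tcp_pos: [0.6058, -0.0725, 0.0466]
eef_rot: [-180.0, -0.1, 142.6]
ft_force: [-0.9, 0.1, -0.7]
width: 0.0003
gripper_force: 0.0
```

```bash
python3 -c "
from h import *
rep();mark()"
```

```text
t 11.77 yaw 142.6 z 0.0466 rho 0.0611 lat 0.0002 Fpress -0.8 Ftan -0.5 q6 -62.9
mark n 1022 world ang -147.7, past line 358.3 deg
```

Request:
{"name": "servo_tool", "arguments": {
  "deltas": [
    [1,0.045,-0.735,0,0.12],
    [1,0.045,-0.735,0,0.12],
    [1,0.045,-0.735,0,0.12],
    [1,0.045,-0.735,0,0.12],
    [1,0.045,-0.735,0,0.12],
    [1,0.045,-0.735,0,0.12],
    [1,0.045,-0.735,0,0.12],
    [1,0.045,-0.735,0,0.12],
    [1,0.045,-0.735,0,0.12],
    [1,0.045,-0.735,0,0.12],
    [1,0.045,-0.735,0,0.12],
    [1,0.045,-0.735,0,0.12],
    [1,0.045,-0.735,0,0.12],
    [1,0.045,-0.735,0,0.12],
    [1,0.045,-0.735,0,0.12]
  ]
}}

```text
time: 13.07
tcp_pos: [0.5095, -0.0747, 0.047]
eef_rot: [-180.0, 0.0, 39.7]
ft_force: [0.1, -0.2, 0.7]
width: 0.0
gripper_force: 0.0
```

Request:
{"name": "servo_tool", "arguments": {
  "deltas": [
    [1,0.045,-0.735,0,0.12],
    [1,0.045,-0.735,0,0.12],
    [1,0.045,-0.735,0,0.12],
    [1,0.045,-0.735,0,0.12],
    [1,0.045,-0.735,0,0.12],
    [1,0.045,-0.735,0,0.12],
    [1,0.045,-0.735,0,0.12],
    [1,0.045,-0.735,0,0.12],
    [1,0.045,-0.735,0,0.12],
    [1,0.045,-0.735,0,0.12],
    [1,0.045,-0.735,0,0.12],
    [1,0.045,-0.735,0,0.12],
    [1,0.045,-0.735,0,0.12],
    [1,0,0,0,0]
  ]
}}

```text
time: 14.23
tcp_pos: [0.5173, 0.012, 0.0471]
eef_rot: [180.0, 0.0, -49.5]
ft_force: [0.1, 1.1, 0.1]
width: 0.0
gripper_force: 0.0
```

```bash
python3 -c "
from h import *
rep();mark()"
```

```text
t 14.23 yaw -49.5 z 0.0471 rho 0.0620 lat 0.0003 Fpress 0.8 Ftan -0.8 q6 136.7
mark n 928 world ang -148.8, past line 357.2 deg
```

Request:
{"name": "servo_tool", "arguments": {
  "deltas": [
    [1,0.7,0,0,0],
    [1,0.5,0,0,0],
    [1,0.2,0,0,0],
    [1,0.18,0,0,0],
    [1,0.024,0.46,0,-0.1],
    [1,0.024,0.46,0,-0.1],
    [1,0.024,0.46,0,-0.1],
    [1,0.024,0.46,0,-0.1],
    [1,0.024,0.46,0,-0.1]
  ]
}}

```text
time: 15.03
tcp_pos: [0.5132, -0.0199, 0.0473]
eef_rot: [-180.0, 0.1, -20.2]
ft_force: [-1.9, 2.4, 1.2]
width: -0.0003
gripper_force: 1.2
```

```bash
python3 -c "
from h import *
rep();mark()"
```

```text
t 15.03 yaw -20.2 z 0.0473 rho 0.0467 lat -0.0008 Fpress 2.6 Ftan -1.6 q6 103.9
mark n 840 world ang -120.4, past line 25.6 deg
```

First meeting passed: the mark is at 360+26°. Continuing.

Request:
{"name": "servo_tool", "arguments": {
  "deltas": [
    [1,0.06,0.46,0,-0.1],
    [1,0.025,0.46,0,-0.1],
    [1,0.025,0.46,0,-0.1],
    [1,0.025,0.46,0,-0.1],
    [1,0.025,0.46,0,-0.1],
    [1,0.025,0.46,0,-0.1],
    [1,0.025,0.46,0,-0.1],
    [1,0.025,0.46,0,-0.1],
    [1,0.025,0.46,0,-0.1],
    [1,0.025,0.46,0,-0.1]
  ]
}}

```text
time: 15.92
tcp_pos: [0.5207, -0.0643, 0.0473]
eef_rot: [180.0, 0.0, 36.9]
ft_force: [0.5, 0.1, -0.5]
width: -0.0001
gripper_force: 0.0
```

```bash
python3 -c "
from h import *
rep();mark(z=.067)"
```

```text
t 15.92 yaw 36.9 z 0.0473 rho 0.0467 lat -0.0013 Fpress -0.4 Ftan 0.2 q6 42.1
mark n 733 world ang -95.5, past line 50.5 deg
```

Request:
{"name": "servo_tool", "arguments": {
  "deltas": [
    [1,0.15,0,0,0],
    [1,0.026,0.46,0,-0.1],
    [1,0.024,0.46,0,-0.1],
    [1,0.024,0.455,0,-0.1],
    [1,0.022,0.455,0,-0.1],
    [1,0.022,0.455,0,-0.1]
  ]
}}

```text
time: 16.47
tcp_pos: [0.5392, -0.0777, 0.0474]
eef_rot: [-180.0, 0.1, 65.4]
ft_force: [-1.1, -2.4, 1.7]
width: -0.0
gripper_force: 1.3
```

```bash
sed -i 's/c=(.5573,-.0353)/c=(.558,-.0349)/' h.py;python3 -c "
from h import *
rep();mark(z=.067)"
```

```text
t 16.47 yaw 65.4 z 0.0474 rho 0.0468 lat -0.0007 Fpress 2.7 Ftan 0.0 q6 12.6
mark n 733 world ang -70.7, past line 75.3 deg
```

Request:
{"name": "servo_tool", "arguments": {
  "deltas": [
    [1,0.05,0.46,0,-0.1],
    [1,0.024,0.46,0,-0.1],
    [1,0.024,0.46,0,-0.1],
    [1,0.024,0.46,0,-0.1],
    [1,0.024,0.46,0,-0.1],
    [1,0.024,0.46,0,-0.1],
    [1,0.024,0.46,0,-0.1],
    [1,0.024,0.46,0,-0.1]
  ]
}}

```text
time: 17.18
tcp_pos: [0.5757, -0.0781, 0.0475]
eef_rot: [180.0, 0.1, 111.1]
ft_force: [-0.0, -1.0, 0.1]
width: -0.0001
gripper_force: 0.7
```

```bash
python3 -c "
from h import *
rep();mark(z=.067)"
```

```text
t 17.18 yaw 111.1 z 0.0475 rho 0.0467 lat -0.0009 Fpress 1.0 Ftan -0.4 q6 -32.4
mark n 732 world ang -23.3, past line 122.7 deg
```

Request:
{"name": "servo_tool", "arguments": {
  "deltas": [
    [1,0.1,0.46,0,-0.1],
    [1,0.028,0.46,0,-0.1],
    [1,0.028,0.46,0,-0.1],
    [1,0.028,0.46,0,-0.1],
    [1,0.028,0.46,0,-0.1],
    [1,0.028,0.46,0,-0.1],
    [1,0.028,0.46,0,-0.1],
    [1,0.028,0.46,0,-0.1],
    [1,0.028,0.46,0,-0.1],
    [1,0.028,0.46,0,-0.1]
  ]
}}

```text
time: 18.07
tcp_pos: [0.604, -0.043, 0.0478]
eef_rot: [-180.0, 0.1, 168.3]
ft_force: [2.6, -0.8, 0.9]
width: -0.0001
gripper_force: 1.3
```

```bash
python3 -c "
from h import *
rep();mark(z=.067)"
```

```text
t 18.07 yaw 168.3 z 0.0478 rho 0.0467 lat -0.0013 Fpress 2.7 Ftan -0.3 q6 -85.9
mark n 735 world ang 35.5, past line 181.5 deg
```

Request:
{"name": "servo_tool", "arguments": {
  "deltas": [
    [1,0.08,0.46,0,-0.1],
    [1,0.028,0.46,0,-0.1],
    [1,0.028,0.46,0,-0.1],
    [1,0.028,0.46,0,-0.1],
    [1,0.028,0.46,0,-0.1],
    [1,0.028,0.46,0,-0.1],
    [1,0.028,0.46,0,-0.1],
    [1,0.028,0.46,0,-0.1],
    [1,0.028,0.46,0,-0.1],
    [1,0.028,0.46,0,-0.1],
    [1,0.028,0.46,0,-0.1],
    [1,0.028,0.46,0,-0.1]
  ]
}}

```text
time: 19.12
tcp_pos: [0.5822, 0.0055, 0.0477]
eef_rot: [-179.9, 0.1, -122.9]
ft_force: [1.7, 1.0, 1.1]
width: -0.0002
gripper_force: 0.7
```

```bash
python3 -c "
from h import *
rep();mark(z=.067)"
```

```text
t 19.12 yaw -122.9 z 0.0477 rho 0.0471 lat -0.0016 Fpress 1.7 Ftan -0.9 q6 -150.2
mark n 735 world ang 102.6, past line 248.6 deg
```

Request:
{"name": "servo_tool", "arguments": {
  "deltas": [
    [1,-0.5,0,0,0],
    [1,-1.0,0,0,0],
    [1,0.045,-0.742,0,0.12],
    [1,0.045,-0.742,0,0.12],
    [1,0.045,-0.742,0,0.12],
    [1,0.045,-0.742,0,0.12],
    [1,0.045,-0.742,0,0.12],
    [1,0.045,-0.742,0,0.12],
    [1,0.045,-0.742,0,0.12],
    [1,0.045,-0.742,0,0.12],
    [1,0.045,-0.742,0,0.12],
    [1,0.045,-0.742,0,0.12],
    [1,0.045,-0.742,0,0.12],
    [1,0.045,-0.742,0,0.12],
    [1,0.045,-0.742,0,0.12],
    [1,0.045,-0.742,0,0.12]
  ]
}}

```text
time: 20.5
tcp_pos: [0.6049, -0.0736, 0.0469]
eef_rot: [-180.0, -0.0, 140.3]
ft_force: [-0.5, 0.4, 0.7]
width: -0.0001
gripper_force: 0.0
```

Request:
{"name": "servo_tool", "arguments": {
  "deltas": [
    [1,0.045,-0.735,0,0.12],
    [1,0.045,-0.735,0,0.12],
    [1,0.045,-0.735,0,0.12],
    [1,0.045,-0.735,0,0.12],
    [1,0.045,-0.735,0,0.12],
    [1,0.045,-0.735,0,0.12],
    [1,0.045,-0.735,0,0.12],
    [1,0.045,-0.735,0,0.12],
    [1,0.045,-0.735,0,0.12],
    [1,0.045,-0.735,0,0.12],
    [1,0.045,-0.735,0,0.12],
    [1,0.045,-0.735,0,0.12],
    [1,0,0,0,0],
    [1,0,0,0,0]
  ]
}}

```text
time: 21.67
tcp_pos: [0.5252, -0.087, 0.0473]
eef_rot: [-180.0, 0.0, 58.5]
ft_force: [-0.4, -0.2, 0.1]
width: -0.0002
gripper_force: 0.0
```

```bash
python3 -c "
from h import *
rep();mark(z=.067)"
```

```text
t 21.67 yaw 58.5 z 0.0473 rho 0.0616 lat 0.0008 Fpress 0.4 Ftan -0.2 q6 18.1
mark n 1124 world ang 104.2, past line 250.2 deg
```

Request:
{"name": "servo_tool", "arguments": {
  "deltas": [
    [1,0.7,0,0,0],
    [1,0.5,0,0,0],
    [1,0.2,0,0,0],
    [1,0.2,0,0,0],
    [1,0.026,0.46,0,-0.1],
    [1,0.026,0.46,0,-0.1],
    [1,0.026,0.46,0,-0.1],
    [1,0.026,0.46,0,-0.1],
    [1,0.026,0.46,0,-0.1],
    [1,0.026,0.46,0,-0.1],
    [1,0.026,0.46,0,-0.1],
    [1,0.026,0.46,0,-0.1]
  ]
}}

```text
time: 22.72
tcp_pos: [0.5693, -0.0801, 0.0476]
eef_rot: [180.0, 0.1, 104.6]
ft_force: [0.2, -4.9, 1.2]
width: 0.0001
gripper_force: 2.5
```

```bash
python3 -c "
from h import *
rep();mark(z=.068)"
```

```text
t 22.72 yaw 104.6 z 0.0476 rho 0.0466 lat 0.0004 Fpress 4.8 Ftan -1.0 q6 -26.2
mark n 1016 world ang 148.6, past line 294.6 deg
```

Request:
{"name": "servo_tool", "arguments": {
  "deltas": [
    [1,0.03,0.46,0,-0.1],
    [1,0.026,0.46,0,-0.1],
    [1,0.026,0.46,0,-0.1],
    [1,0.026,0.46,0,-0.1],
    [1,0.026,0.46,0,-0.1],
    [1,0.026,0.46,0,-0.1],
    [1,0.026,0.46,0,-0.1],
    [1,0.026,0.46,0,-0.1],
    [1,0.026,0.46,0,-0.1],
    [1,0.026,0.46,0,-0.1],
    [1,0,0,0,0]
  ]
}}

```text
time: 23.68
tcp_pos: [0.6027, -0.0482, 0.048]
eef_rot: [180.0, 0.2, 162.0]
ft_force: [5.5, -0.8, -1.7]
width: 0.0
gripper_force: 3.1
```

```bash
python3 -c "
from h import *
rep();mark(z=.068)"
```

```text
t 23.68 yaw 162.0 z 0.0480 rho 0.0466 lat -0.0011 Fpress 5.5 Ftan 1.0 q6 -80.0
mark n 1016 world ang -153.8, past line 352.2 deg
```

Request:
{"name": "servo_tool", "arguments": {
  "deltas": [
    [1,0.015,0.32,0,-0.07],
    [1,0.015,0.32,0,-0.07],
    [1,0,0,0,0],
    [1,-0.4,0,0,0],
    [1,-1.5,0,0,0],
    [1,-1,0,0,0],
    [1,0,0,-3,0],
    [1,0,0,-4,0],
    [1,0,0,-4,0],
    [1,0,0,-3,0],
    [1,0,0,0,0],
    [1,0,0,0,0]
  ]
}}

```text
time: 24.73
tcp_pos: [0.632, -0.0475, 0.1898]
eef_rot: [180.0, 0.3, 169.6]
ft_force: [0.6, 0.1, -0.9]
width: -0.0001
gripper_force: 0.0
```

```bash
python3 -c "
from h import *
rep();mark(z=.0685,save='w9.png')"
```

```text
t 24.73 yaw 169.6 z 0.1898 rho 0.0750 lat -0.0010 Fpress 0.5 Ftan 0.2 q6 -87.3
mark n 261 world ang -146.5, past line 359.5 deg
```

View pics/w9.png

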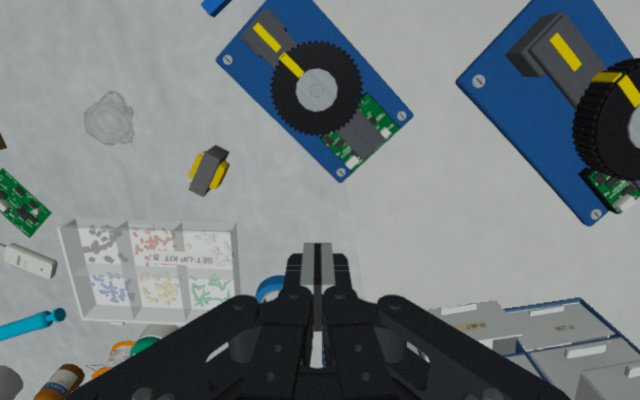

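The mark (290,64) is in line with the strap's line (267,38), at the second meeting. The tool is clear.

```bash
python3 -c "
from bench import ticket
print(ticket.job_done())"
```

```text
the job is handed in; nothing more can be done
None
```

The nut is loosened to two full turns from tight, with its mark within about 1° of the line by the wrist camera. The arm is clear, no contact with the jar, transformer or relay was seen, and the job is handed in (no verdict shown).

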